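# Quarter turn of a bead dish over the strain viewer

## Task

Switch on the strain viewer by pressing its push button fully down and letting it come up again. Then grip the bead dish by its carrying arch, lift it straight up about 5 cm, and only then turn it a quarter turn (either way) above the window, so that the arch goes from lying front-to-back on the viewer to lying squarely along its long side, always level, with the loose bead staying in the middle and the other glassware left alone. Finish holding: the gripper still holds the dish level and motionless in the air above the window, bead in its middle.

Things in the scene. Friction and masses are not known exactly. Their poses are not given: they have to be found in the camera images.
- viewer: strain viewer: a low white fixed console, 180 mm (its x, front to back) by 320 mm (its y, side to side), with a flat deck 60 mm high. Origin: centre of its underside, on the bench; z up. Its front face, with vents and a small knob, looks along its own -x. It stands at a different place and yaw each time (yaw within 0.5 rad of the bench's axes).
- window (a point): centre of the viewer's round flush window (92 mm across with its dark ring) in the deck, 60 mm above the bench, at x 0, y +65 mm in the viewer's frame; the dish starts on the deck over it, up to 12 mm off centre
- button_top (a point): centre of the top of the viewer's push button: a round black cap 32 mm across on a grey housing on the deck, at x 0, y -105 mm in the viewer's frame (170 mm from the window's centre); pressed straight down. The point moves with the cap.
- button (a joint): travel of the push button in m: 0 is up, 0.006 is fully down; a spring resists it, about 5 N when fully down, and brings it back up
- dish: loose round clear glass dish, 112 mm across, rim 22 mm high, 0.11 to 0.22 kg, on a 70 mm foot, with a fixed steel arch over it. Origin: centre of the underside; z up. The arch lies along its x: posts at x = +-61 mm carry a straight level bar 128 mm long (x), 12 mm thick (y), from 70 to 90 mm above the origin. It starts within 0.15 rad of the viewer's x. Centre of mass on its z axis.
- dish_grip (a point): centre of the arch's bar, straight above the dish's middle, 80 mm above the dish's origin: the place to grip it, from above, across its 12 mm thickness
- dish_floor (a point): middle of the dish's inner floor, 8 mm above the dish's origin; the floor is almost flat out to about 8 mm, then slopes up at 12 degrees out to 36 mm and more steeply to the rim
- bead_center (a point): centre of the loose dark brown glass bead, a ball of 22 mm diameter, 14 g, which lies free in the middle of the dish (its centre 11 mm above the floor) and rolls if the dish is tipped or jerked
- beaker: bystander: glass beaker 68 mm across, 85 mm high, on the bench beyond the viewer; origin at its underside; not to be moved
- reagent: bystander: brown glass jar with a blue cap, 66 mm across, about 120 mm high, on the bench beyond the viewer; origin at its underside; not to be moved
- basin: bystander: white porcelain basin 90 mm across, 40 mm high, on the bench beside the viewer on its -y side; origin at its underside; not to be moved

How it is judged (in metres and radians):
On the way, in this order (a step that is already met when the one before it is completed fails the run):
1. the button is pressed fully down (value of joint button above 0.005 m), for 0.05 s.
2. the button is let up again (value of joint button below 0.0015 m), for 0.2 s.
3. the dish is lifted clear (25 mm) over the window, level and not yet turned, bead in its middle (z of dish in the frame of window above 0.025 m and horizontal distance between dish and window below 0.05 m and angle between the x axis of dish and the x axis of viewer, either way round below 0.4 rad and horizontal distance between bead_center and dish_floor below 0.015 m and angle between dish's own z axis and vertical below 0.12 rad and contact force between dish and viewer below 0.05 N and contact force between the fingers and dish above 1 N), for 0.2 s.
At the end, for the whole second after the job is handed in: held at rest 25 to 110 mm above the deck, clear of it, middle within 35 mm of the window's centre, arch within 8 degrees of square to the viewer's x axis, level within 5 degrees, bead on the dish floor within 15 mm of its middle and untouched by the fingers, button up (z of dish in the frame of window between 0.025 and 0.11 m and horizontal distance between dish and window below 0.035 m and angle between the x axis of dish and the x axis of viewer, either way round above 1.43 rad and angle between dish's own z axis and vertical below 0.087 rad and horizontal distance between bead_center and dish_floor below 0.015 m and z of bead_center in the frame of dish between 0.012 and 0.026 m and contact force between the fingers and dish above 1 N and contact force between dish and viewer below 0.05 N and contact force between the fingers and bead below 0.05 N and linear speed of dish below 0.03 m/s and angular speed of dish below 0.2 rad/s and value of joint button below 0.0015 m); the arm keeps its last pose, push and grip.
It fails at once if the bead rolls more than 25 mm from the dish's middle or leaves it (horizontal distance between bead_center and dish_floor above 0.025 m or z of bead_center in the frame of dish above 0.04 m).
It fails at once if the dish is tipped by more than 12 degrees (angle between dish's own z axis and vertical above 0.21 rad).
It fails at once if the dish is turned by more than half a right angle before it is lifted clear (angle between the x axis of dish and the x axis of viewer, either way round above 0.8 rad and z of dish in the frame of window below 0.015 m).
It fails at once if the beaker, jar or basin is moved by more than 20 mm (distance of any of beaker, reagent, basin from where it was at the start of the episode above 0.02 m).
It also fails if it takes over 58 s, if anything falls off the work surface, if the arm or the gripper's body presses on something with over 40 N, if the wrist force passes 120 N, or if a joint passes its speed limit or range.

## Robot

A 6-joint arm with a two-finger parallel gripper is mounted at the origin on the work surface. World frame = base frame: x ahead of the robot, y to its left, z up, the work surface at z = 0. Lengths are in mm, angles in rad, forces in N, time in s.
With the tool pointing down it reaches from about 350 to 950 mm from the base axis. Payload 17.4 kg.
Tool frame: the origin (TCP) lies between the finger pads; the fingertips stand robot.tip_reach ahead of it and the grasp point (between the pads) lies 6 mm ahead of it (robot.tip_reach is the distance from the TCP to the fingertips, in mm); z points along the fingers, x is the direction in which the jaws open and shut, and the axes are right-handed (so a half turn about z gives the same grasp; the last joint's range is limited). The gripper opens to 93 mm and grips with 3 to 60 N. Pads are 15 mm wide; open, the fingers measure 128 mm over their backs; the gripper's body (75 mm by 188 mm) begins 65 mm behind the grasp point.
Start: joints at [-1.183, 0.116, 1.442, -0, 1.584, -0.038], TCP at [278.8, -614.738, 243.646] pointing down, gripper open.
Joint ranges: [-2.83, 2.83], [-0.83, 2.19], [0.07, 2.5], [-1.14, 4.28], [0.01, 3], [-2.97, 2.97]. Speed limits (rad/s): [1.89, 1.89, 2.22, 3.14, 3.14, 3.14].

## Interface

Orientations are given as a unit quaternion [x, y, z, w].
In Python, from workcell import readout, optics, order, robot gives the robot as it stands.
- The arm moves only by the tool servo_tool, never from a script. Its argument "plan" is text: rows parted by semicolons, each of 7 numbers parted by spaces: the shift along the tool's x, y, z in m, then the turn, a rotation vector about the tool's x, y, z in rad, then the opening, from -1 (shut) to 1 (fully open). A call has 1 to 10 rows; each row is the pose to reach, as a shift and turn from the pose commanded when the call began, along the tool's axes at that moment; what a row does not reach only later rows make up. A row lasts 1/8 s, in which the tool goes at most 62.5 mm and 10.7 degrees, less where a joint would pass 70% of its speed; a pose out of reach is approached as far as the arm can. A call with a gripper value outside its range is refused whole. The fingers move at their own pace and stop on an object; the grip force is fixed at half the most. Time passes only in rows, so rows that repeat a pose let the fingers close. It gives the time, the measured TCP pose, the force and the opening at its end, in the units of the state.
- readout.state(): the state, without advancing time (a new reading comes with each control period).
- optics.capture(name): name is "scene" or "top" or "wrist"; returns the picture (420x560x3 uint8, red, green, blue); there is no depth.
- optics.camera_params(name): a dict with "intrinsics" (3x3 intrinsics, pixels), "R" (3x3) and "t" (3): a world point X has camera coordinates R X + t; the wrist camera has in their place "T_tool_cam" (4x4, takes a point from camera to tool coordinates, whose origin is the TCP and whose axes are the tool frame's). Camera axes: x right, y down, z forward; pixel columns grow to the right and rows downward; lengths in mm; the calibration is good to about 2 mm. A picture is of the moment at which its call begins: read the wrist's pose just before it. camera_params takes no time and is no camera call.
- order.sign_off(): hands the job in, once; it reports no verdict.
The state is a dict: "time_s": time; "joint_positions": joint angles; "qvel": joint speeds; "joint_efforts": joint torques, N m; "ee_pos": TCP position; "tool_rot": TCP orientation; "wrist_force": force on the tool from outside, world axes, zero at the start; "ft_torque": the same for the moment, N m; "width": finger opening in mm.
Only numpy, scipy, OpenCV 4.12 (cv2) and the standard library are available. Lean on these libraries where they do the work, as an engineer would, in place of code of your own. Each camera call takes 0.05 s, during which the arm holds its last target.

## Working session

There is one attempt and no reset: what is moved stays moved. The work goes in short steps, Python scripts to look and compute and a tool call to move; the robot and the scene stay as the last step left them, time stands still between calls to the robot, and variables do not carry over. Pictures are saved under pics/ and viewed, and the job is handed in when it is done.

Besides the shell and the picture viewer there is one more tool, called after "Call:" by a JSON object that holds its "fn" and its "kwargs". servo_tool: Moves the arm, as the interface text tells. Its arguments: {"type":"object","properties":{"plan":{"type":"string"}},"required":["plan"]}

```bash
mkdir -p pics; ls; python3 - <<'E'
from workcell import readout, optics, order, robot
import cv2
print(readout.state()); print(robot.tip_reach)
for n in ("scene","top","wrist"):
    p=optics.camera_params(n); print(n,p)
    cv2.imwrite(f"pics/{n}0.png",optics.capture(n)[:,:,::-1])
E
```

```text
pics
{'time_s': 0.0, 'joint_positions': array([-1.18279865e+00,  1.16487814e-01,  1.44229652e+00, -1.18076734e-05,
        1.58402853e+00, -3.78485129e-02]), 'qvel': array([-2.06911314e-05,  8.40761536e-04, -8.83476285e-04,  1.21603991e-03,
       -1.34995104e-04,  2.55436911e-04]), 'joint_efforts': array([-9.52235278e-04, -7.21252370e+01, -6.22612739e+01,  7.76940328e-02,
        2.37950287e-02, -6.26182327e-05]), 'ee_pos': array([ 278.72196997, -614.55320681,  242.88453311]), 'tool_rot': array([ 8.40562576e-01, -5.41714116e-01, -5.03342709e-04, -3.44834251e-04]), 'wrist_force': array([-0.5754726 , -0.55510102,  0.82176791]), 'ft_torque': array([0.03714922, 0.04139041, 0.01085057]), 'width': 92.94639271309225}
25.0
scene {'intrinsics': array([[520.25162147,   0.        , 276.44047082],
       [  0.        , 520.25162147, 203.7554624 ],
       [  0.        ,   0.        ,   1.        ]]), 'R': array([[-0.25273013,  0.967389  , -0.01691183],
       [ 0.74155901,  0.18244571, -0.64560344],
       [-0.62146418, -0.17570456, -0.76348555]]), 't': array([ 151.55205472, -365.31439344, 1553.
[... 227 characters left out ...]
.02293263],
       [-0.99191526,  0.01962968, -0.1253746 ],
       [ 0.12577392,  0.02063052, -0.99184439]]), 't': array([  23.0363449 ,  640.30235122, 1205.525886  ])}
wrist {'intrinsics': array([[327.89012049,   0.        , 282.9092509 ],
       [  0.        , 327.89012049, 212.94158123],
       [  0.        ,   0.        ,   1.        ]]), 'T_tool_cam': array([[ 9.99999116e-01,  6.37465162e-04, -1.16673890e-03,
         8.75845797e-01],
       [-2.95421157e-04,  9.62159202e-01,  2.72487765e-01,
        -7.54172598e+01],
       [ 1.29629003e-03, -2.72487180e-01,  9.62158540e-01,
        -1.41507193e+02],
       [ 0.00000000e+00,  0.00000000e+00,  0.00000000e+00,
         1.00000000e+00]])}
```

View pics/top0.png

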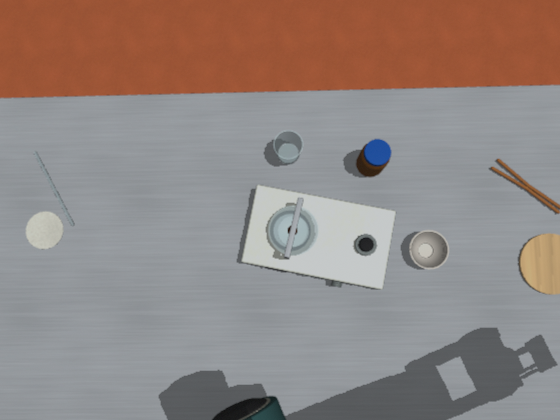

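View pics/scene0.png

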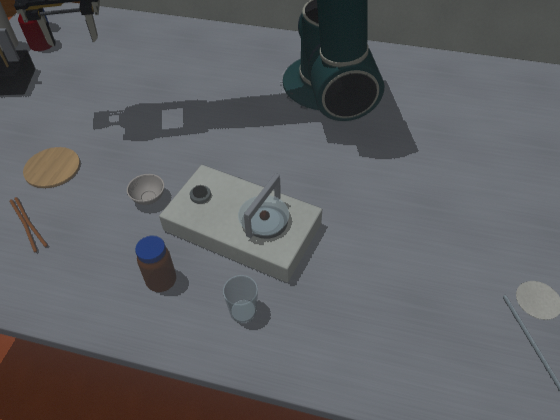

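The top view shows the viewer with its deck corners near (257,187), (395,210), (382,287) and (243,263). The button is at (366,244), the arch bar runs from (300,200) to (288,257), and the bead is near (293,230).

```bash
python3 - <<'E'
import cv2
im=cv2.imread("pics/top0.png")[175:300,230:410]
cv2.imwrite("pics/top0z.png",cv2.resize(im,None,fx=4.4,fy=4.4,interpolation=cv2.INTER_CUBIC))
im=cv2.imread("pics/scene0.png")[160:285,155:330]
cv2.imwrite("pics/scene0z.png",cv2.resize(im,None,fx=4.4,fy=4.4,interpolation=cv2.INTER_CUBIC))
E
```

```text
(no output)
```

View pics/top0z.png

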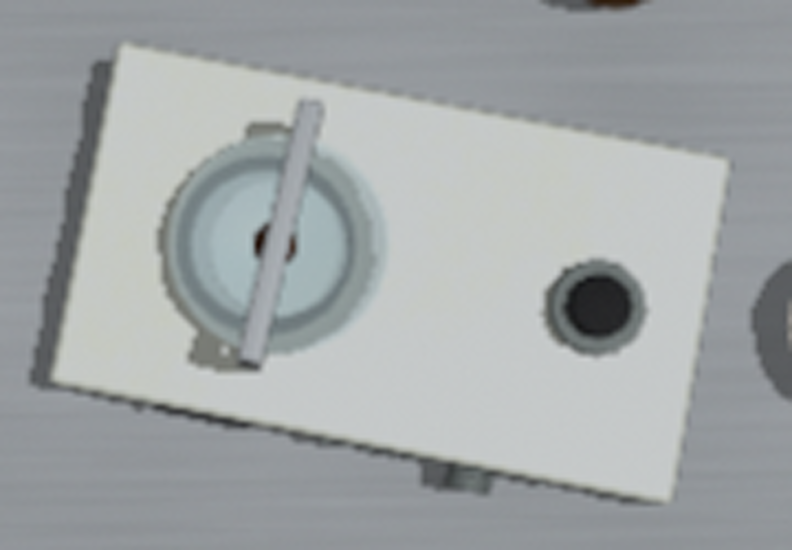

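View pics/scene0z.png

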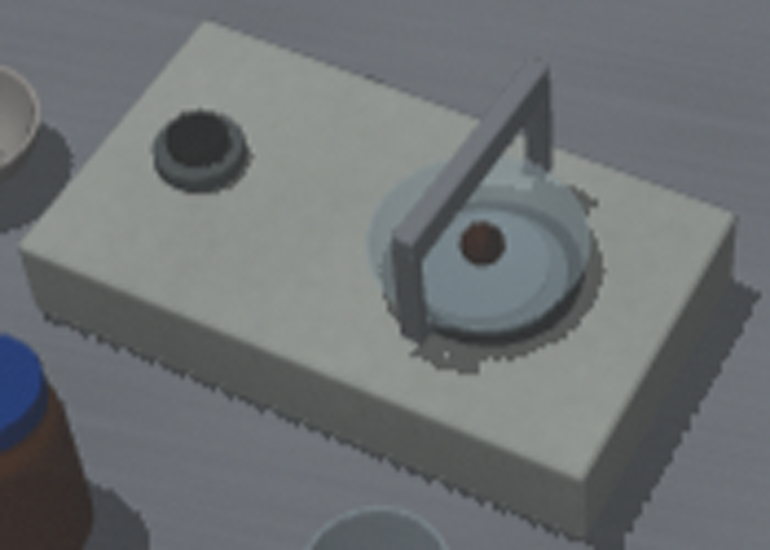

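```bash
cat > h.py <<'E'
import numpy as np
from workcell import readout, optics, robot
from scipy.spatial.transform import Rotation as Rn
def ray(name,u,v,z,st=None):
    p=optics.camera_params(name);K=p["intrinsics"]
    d=np.linalg.solve(K,[u,v,1.])
    if name=="wrist":
        T=p["T_tool_cam"];R=Rn.from_quat(st["tool_rot"]).as_matrix()
        o=R@T[:3,3]+st["ee_pos"];d=R@T[:3,:3]@d
    else:
        o=-p["R"].T@p["t"];d=p["R"].T@d
    return o+d*(z-o[2])/d[2]
def proj(name,X,st=None):
    p=optics.camera_params(name);K=p["intrinsics"]
    if name=="wrist":
        T=p["T_tool_cam"];R=Rn.from_quat(st["tool_rot"]).as_matrix()
        c=T[:3,:3].T@(R.T@(np.array(X)-st["ee_pos"])-T[:3,3])
    else: c=p["R"]@X+p["t"]
    c=K@c;return c[:2]/c[2]
E
python3 - <<'E'
from h import *
def zp(u,v,ox,oy): return (u+.5)/4.4-.5+ox,(v+.5)/4.4-.5+oy
T=lambda u,v,z: ray("top",*zp(u,v,230,175),z)
S=lambda u,v,z: ray("scene",*zp(u,v,155,160),z)
c=np.array([T(122,43,60),T(728,158,60),T(668,500,60),T(52,382,60)])
print(c)
print([np.linalg.norm(c[i]-c[i-1]) for i in range(4)], c.mean(0))
cs=np.array([S(585,478,60),S(20,247,60),S(205,21,60),S(735,215,60)])
print(cs,[np.linalg.norm(cs[i]-cs[i-1]) for i in range(4)], cs.mean(0))
for q in (c,cs):
    d=q[0]+q[3]-q[1]-q[2]; a=q[0]+q[1]-q[2]-q[3]
    print("yaw",np.arctan2(-d[0],d[1]),np.arctan2(a[1],a[0]))
print("btn",T(599,305,77),S(198,138,77), T(595,307,65))
print("bar",T(312,102,150),T(250,362,150)); print(S(403,238,150),S(543,67,150))
print("bead",S(482,244,79),T(275,243,79))
E
```

```text
[[ 709.29605728   49.96580725   60.        ]
 [ 643.22519331 -258.58847163   60.        ]
 [ 470.953328   -220.98211869   60.        ]
 [ 535.45507826   87.74287349   60.        ]]
[np.float64(177.898265088751), np.float64(315.548890165667), np.float64(176.32876498230883), np.float64(315.39118025159627)] [589.73241421 -85.46547739  60.        ]
[[ 708.7504744    52.94701245   60.        ]
 [ 643.72501024 -256.11710852   60.        ]
 [ 471.03427615 -220.00612641   60.        ]
 [ 537.19308343   88.82316321   60.        ]] [np.float64(175.2684700296625), np.float64(315.830558782091), np.float64(176.42588435216175), np.float64(315.83622006123846)] [590.17571106 -83.58826482  60.        ]
yaw -0.20845639050091413 -0.21445101811169848
yaw -0.2092025441134621 -0.20614355018534955
btn [ 568.22053516 -187.75503908   77.        ] [ 566.67016863 -186.74169661   77.        ] [ 568.09156223 -187.4401662    65.        ]
bar [662.22618543 -44.8658702  150.        ] [539.34278364 -12.98338405 150.        ]
[660.69749919 -43.69450356 150.        ] [542.67261271  -8.79599468 150.        ]
bead [600.73152453 -25.78455926  79.        ] [602.23410418 -26.60141594  79.        ]
```

```bash
cat >> h.py <<'E'
def plan(target,yaw):
    s=readout.state();R=Rn.from_quat(s["tool_rot"]).as_matrix()
    x=np.array([np.cos(yaw),np.sin(yaw),0]);z=np.array([0,0,-1.]);Rt=np.c_[x,np.cross(z,x),z]
    print("shift m",np.round(R.T@(np.array(target)-s["ee_pos"])/1000,4),"turn",np.round(Rn.from_matrix(R.T@Rt).as_rotvec(),4),
      "yaw now",np.arctan2(R[1,0],R[0,0]),"pos",np.round(s["ee_pos"],1),"F",np.round(s["wrist_force"],1),"t",s["time_s"],"w",s["width"])
E
python3 - <<'E'
from h import *
plan([568.0,-187,243],-1.836)
E
```

```text
shift m [-2.7e-01 -4.4e-01  3.0e-04] turn [3.00e-04 9.00e-04 6.91e-01] yaw now -1.1450358433650485 pos [ 278.7 -614.6  243.1] F [ 0.  -0.3 -0.3] t 0.15 w 92.84306495448176
```

Call:
{"fn": "servo_tool", "kwargs": {"plan": "-0.027 -0.044 0 0 0 0.07 -1; -0.07 -0.11 0 0 0 0.2 -1; -0.11 -0.18 0 0 0 0.35 -1; -0.15 -0.25 0 0 0 0.5 -1; -0.2 -0.32 0 0 0 0.6 -1; -0.235 -0.385 0 0 0 0.691 -1; -0.26 -0.423 0 0 0 0.691 -1; -0.27 -0.44 0 0 0 0.691 -1; -0.27 -0.44 0 0 0 0.691 -1; -0.27 -0.44 0 0 0 0.691 -1"}}

```text
time_s: 1.4
ee_pos: [568.6, -185.6, 243.2]
tool_rot: [-0.608, 0.794, 0.0, -0.0]
wrist_force: [-0.4, -0.1, 0.4]
width: 0.7
```

```bash
python3 - <<'E'
from h import *
import cv2
plan([568.0,-187,125],-1.836)
cv2.imwrite("pics/w1.png",optics.capture("wrist")[:,:,::-1])
s=readout.state()
print(proj("wrist",[568,-187,77],s),proj("wrist",[568,-187,72],s))
E
```

```text
shift m [0.0015 0.0002 0.1182] turn [0.0007 0.0001 0.0026] yaw now -1.8333525661832402 pos [ 568.6 -185.6  243.2] F [-0.4 -0.1  0.4] t 1.4 w 0.7384336151228681
[282.61356283 201.45860201] [282.62071322 200.23508414]
```

View pics/w1.png

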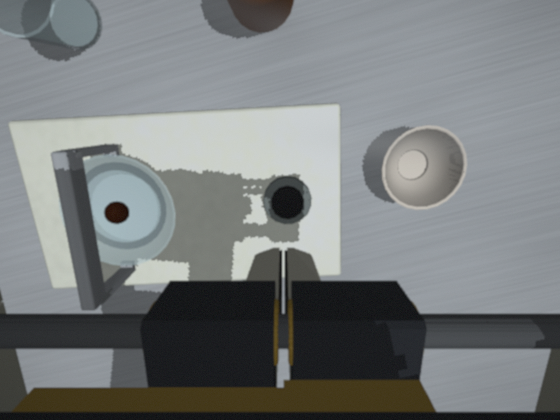

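The wrist view shows the button cap at (287,201), about 4 px right of where I projected it, the bead at (117,212), and the bar at the left. I'll aim 3 mm further along tool x.

Call:
{"fn": "servo_tool", "kwargs": {"plan": "0.003 0 0.05 0 0 0 -1; 0.003 0 0.1 0 0 0 -1; 0.003 0 0.118 0 0 0 -1; 0.003 0 0.118 0 0 0 -1; 0.003 0 0.118 0 0 0 -1"}}

```text
time_s: 2.08
ee_pos: [567.9, -190.6, 128.0]
tool_rot: [-0.607, 0.795, -0.001, 0.001]
wrist_force: [-0.1, 0.3, 0.1]
width: 0.4
```

Call:
{"fn": "servo_tool", "kwargs": {"plan": "0 0 0.006 0 0 0 -1; 0 0 0.010 0 0 0 -1; 0 0 0.014 0 0 0 -1; 0 0 0.018 0 0 0 -1; 0 0 0.018 0 0 0 -1"}}

```text
time_s: 2.7
ee_pos: [567.1, -190.0, 107.4]
tool_rot: [-0.607, 0.794, 0.0, -0.0]
wrist_force: [-0.4, 0.4, 0.2]
width: 0.2
```

Call:
{"fn": "servo_tool", "kwargs": {"plan": "0 0 0.002 0 0 0 -1; 0 0 0.004 0 0 0 -1; 0 0 0.006 0 0 0 -1; 0 0 0.006 0 0 0 -1"}}

```text
time_s: 3.2
ee_pos: [567.3, -190.0, 101.7]
tool_rot: [-0.607, 0.794, -0.0, 0.0]
wrist_force: [-1.8, 1.2, 4.9]
width: 0.4
```

Call:
{"fn": "servo_tool", "kwargs": {"plan": "0 0 0.001 0 0 0 -1; 0 0 0.002 0 0 0 -1; 0 0 0.003 0 0 0 -1; 0 0 0.003 0 0 0 -1"}}

```text
time_s: 3.7
ee_pos: [567.5, -190.1, 100.9]
tool_rot: [-0.607, 0.794, -0.001, 0.0]
wrist_force: [-11.2, 4.5, 24.6]
width: 0.6
```

```bash
python3 - <<'E'
from h import *
import cv2
im=optics.capture("scene")[160:285,155:330,::-1]
cv2.imwrite("pics/s2.png",cv2.resize(im,None,fx=4.4,fy=4.4,interpolation=cv2.INTER_CUBIC))
E
```

```text
(no output)
```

View pics/s2.png

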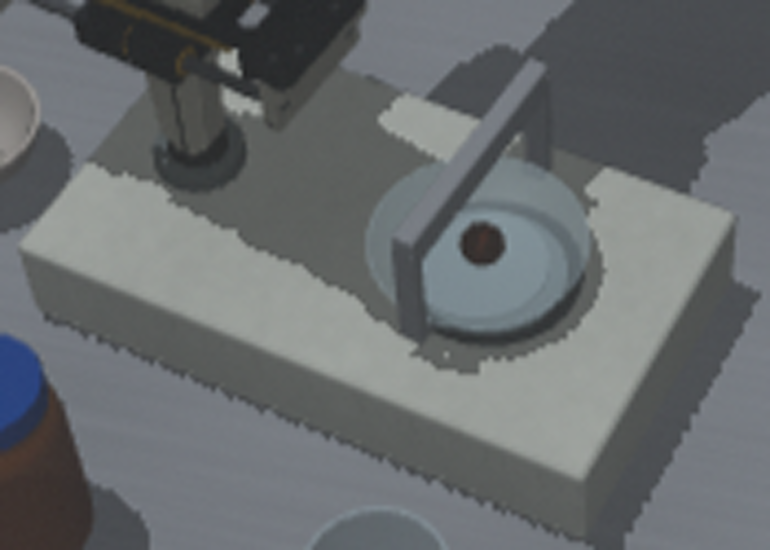

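The closed fingertips sit on the cap, which is pressed down. The 5 N spring followed by a hard stop fits full travel. Releasing.

Call:
{"fn": "servo_tool", "kwargs": {"plan": "0 0 -0.02 0 0 0 -1; 0 0 -0.05 0 0 0 -1; 0 0 -0.1 0 0 0 0; 0 0 -0.145 0 0 0 1; 0 0 -0.145 0 0 0 1; 0 0 -0.145 0 0 0 1"}}

```text
time_s: 4.5
ee_pos: [567.0, -190.0, 243.0]
tool_rot: [-0.607, 0.794, 0.0, -0.0]
wrist_force: [-0.6, -0.7, -0.7]
width: 35.6
```

```bash
python3 - <<'E'
from h import *
plan([598,-27,243],-1.836)
E
```

```text
shift m [-0.1654  0.0128  0.    ] turn [ 0.0006  0.0001 -0.    ] yaw now -1.8360120579589334 pos [ 567. -190.  243.] F [-0.6 -0.7 -0.7] t 4.5 w 35.61450866630704
```

Call:
{"fn": "servo_tool", "kwargs": {"plan": "-0.04 0.003 0 0 0 0 1; -0.09 0.007 0 0 0 0 1; -0.135 0.011 0 0 0 0 1; -0.165 0.013 0 0 0 0 1; -0.165 0.013 0 0 0 0 1; -0.165 0.013 0 0 0 0 1; -0.165 0.013 0 0 0 0 1"}}

```text
time_s: 5.38
ee_pos: [597.7, -28.3, 243.2]
tool_rot: [-0.607, 0.795, 0.0, -0.0]
wrist_force: [-0.0, -0.6, 0.2]
width: 93.1
```

```bash
python3 - <<'E'
from h import *
import cv2
s=readout.state()
im=optics.capture("wrist")[:,:,::-1];cv2.imwrite("pics/w3.png",im)
print(s["ee_pos"],s["width"],s["time_s"])
E
```

```text
[597.70385819 -28.28982791 243.21212081] 93.05576639674707 5.375
```

View pics/w3.png

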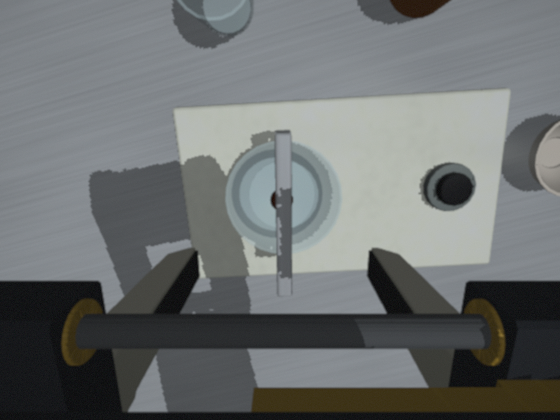

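```bash
python3 - <<'E'
from h import *
import cv2
s=readout.state()
im=cv2.imread("pics/w3.png")[95:310,215:345]
cv2.imwrite("pics/w3z.png",cv2.resize(im,None,fx=2.75,fy=2.75,interpolation=cv2.INTER_CUBIC))
a=ray("wrist",283.3,131.5,150,s);b=ray("wrist",285.3,294,150,s);d=a-b
print(a,b,(a+b)/2,np.hypot(*d[:2]),np.arctan2(d[1],d[0]))
c=[ray("wrist",u,v,60,s) for u,v in((175,108),(509,90),(492,263),(196,276))]
print(np.array(c)); d=c[0]-c[1];print(np.hypot(*d[:2]),np.arctan2(-d[0],d[1]))
print(ray("wrist",281,200,79,s), ray("wrist",455,187,80,s))
E
```

```text
[663.26876945 -47.04111189 150.        ] [540.90137959 -15.403111   150.        ] [602.08507452 -31.22211144 150.        ] 126.39122280935888 -0.2530087207653599
[[ 708.0026492    46.70064247   60.        ]
 [ 641.31153113 -258.75628387   60.        ]
 [ 468.66516527 -226.9452473    60.        ]
 [ 537.79738569   85.63374174   60.        ]]
312.6525852818109 -0.21495905476829846
[599.98260744 -27.5811076   79.        ] [ 569.18819794 -189.64777246   80.        ]
```

View pics/w3z.png

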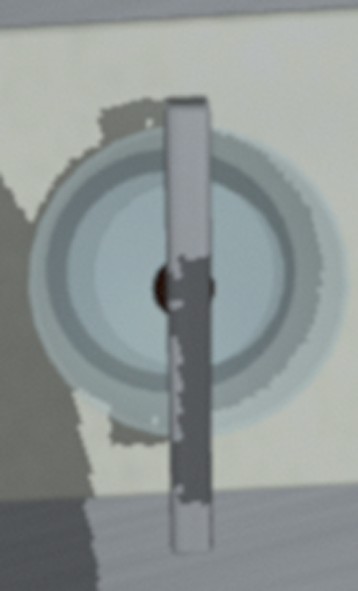

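```bash
python3 - <<'E'
from h import *
plan([601.5,-30,146],-1.827)
E
```

```text
shift m [ 0.0007 -0.0041  0.0974] turn [ 0.0004 -0.0002 -0.0101] yaw now -1.8371008595544214 pos [597.7 -28.2 243.4] F [-0.8 -0.1  0.5] t 5.425 w 92.96606594227674
```

Call:
{"fn": "servo_tool", "kwargs": {"plan": "0.001 -0.004 0.04 0 0 -0.01 0.3; 0.001 -0.004 0.07 0 0 -0.01 0; 0.001 -0.004 0.09 0 0 -0.01 -0.2; 0.001 -0.004 0.097 0 0 -0.01 -0.3; 0.001 -0.004 0.097 0 0 -0.01 -0.3; 0.001 -0.004 0.097 0 0 -0.01 -0.3"}}

```text
time_s: 6.18
ee_pos: [602.0, -29.4, 147.9]
tool_rot: [-0.611, 0.791, -0.001, 0.001]
wrist_force: [-0.3, 0.4, -1.0]
width: 37.3
```

```bash
python3 - <<'E'
from h import *
import cv2
plan([601.5,-30,146],-1.827)
cv2.imwrite("pics/w4.png",optics.capture("wrist")[:,:,::-1])
im=optics.capture("scene")[140:285,155:330,::-1]
cv2.imwrite("pics/s4.png",cv2.resize(im,None,fx=4,fy=4,interpolation=cv2.INTER_CUBIC))
E
```

```text
shift m [0.0007 0.0003 0.0019] turn [-0.0015  0.0002  0.001 ] yaw now -1.8260135700476916 pos [602.  -29.4 147.9] F [-0.3  0.4 -1. ] t 6.175 w 37.29380424674359
```

View pics/w4.png

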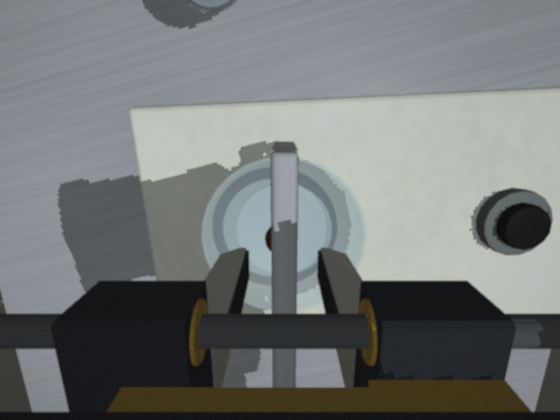

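View pics/s4.png

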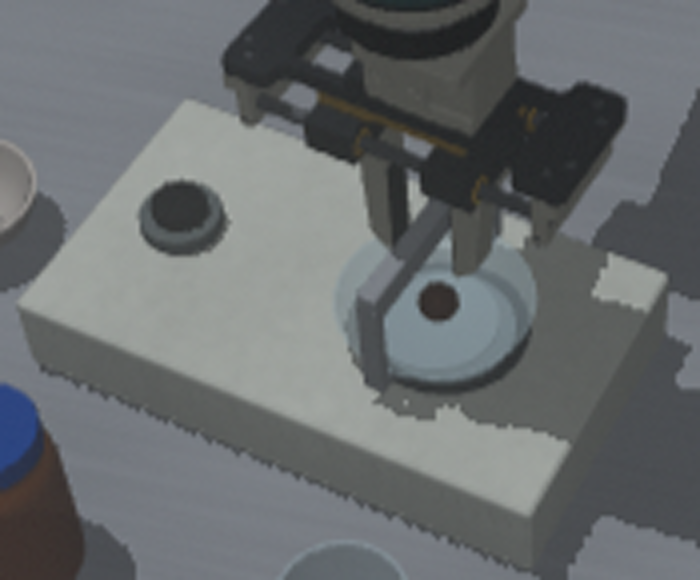

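The bar is centred between the fingers and parallel to the pads, and the button is back up. Closing slowly.

Call:
{"fn": "servo_tool", "kwargs": {"plan": "0 0 0.002 0 0 0 -0.4; 0 0 0.002 0 0 0 -0.5; 0 0 0.002 0 0 0 -0.58; 0 0 0.002 0 0 0 -0.65; 0 0 0.002 0 0 0 -0.7; 0 0 0.002 0 0 0 -0.73; 0 0 0.002 0 0 0 -0.76; 0 0 0.002 0 0 0 -0.8; 0 0 0.002 0 0 0 -1; 0 0 0.002 0 0 0 -1"}}

```text
time_s: 7.52
ee_pos: [601.5, -29.4, 144.6]
tool_rot: [-0.611, 0.791, 0.0, -0.0]
wrist_force: [0.4, -0.8, -1.6]
width: 11.9
```

```bash
python3 - <<'E'
from h import *
import cv2
plan([602,-29.4,196],-1.827)
im=optics.capture("scene")[140:285,155:330,::-1]
cv2.imwrite("pics/s5.png",cv2.resize(im,None,fx=4,fy=4,interpolation=cv2.INTER_CUBIC))
E
```

```text
shift m [-0.0001 -0.0005 -0.0514] turn [ 0.0001 -0.      0.0011] yaw now -1.8259476204946194 pos [601.5 -29.4 144.6] F [ 0.4 -0.8 -1.6] t 7.525 w 11.866190973415762
```

View pics/s5.png

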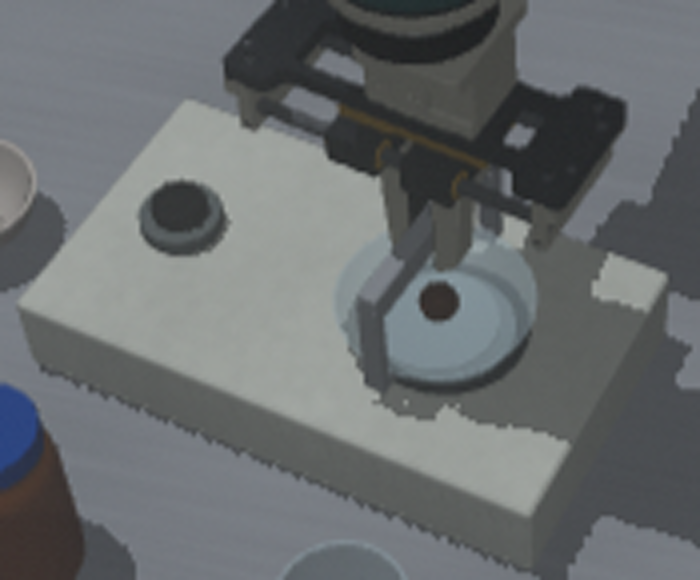

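Gripped at 11.9 mm, with the bead unmoved. Lifting slowly and smoothly.

Call:
{"fn": "servo_tool", "kwargs": {"plan": "0 0 -0.001 0 0 0 -1; 0 0 -0.003 0 0 0 -1; 0 0 -0.007 0 0 0 -1; 0 0 -0.012 0 0 0 -1; 0 0 -0.017 0 0 0 -1; 0 0 -0.021 0 0 0 -1; 0 0 -0.024 0 0 0 -1; 0 0 -0.026 0 0 0 -1; 0 0 -0.026 0 0 0 -1; 0 0 -0.026 0 0 0 -1"}}

```text
time_s: 8.82
ee_pos: [601.4, -29.4, 170.5]
tool_rot: [-0.611, 0.791, 0.0, -0.0]
wrist_force: [0.4, -0.4, -1.4]
width: 11.7
```

```bash
python3 - <<'E'
from h import *
import cv2
plan([602,-29.4,196],-1.827)
cv2.imwrite("pics/w6.png",optics.capture("wrist")[:,:,::-1])
im=optics.capture("scene")[140:285,155:330,::-1]
cv2.imwrite("pics/s6.png",cv2.resize(im,None,fx=4,fy=4,interpolation=cv2.INTER_CUBIC))
E
```

```text
shift m [-0.0001 -0.0005 -0.0255] turn [ 0.0002 -0.0001  0.001 ] yaw now -1.8260132801293412 pos [601.4 -29.4 170.5] F [ 0.4 -0.4 -1.4] t 8.825 w 11.748500523208312
```

View pics/s6.png

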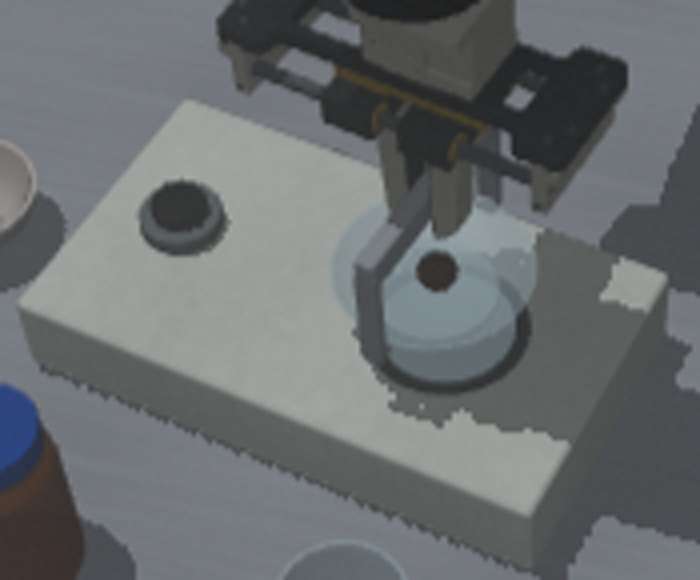

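View pics/w6.png

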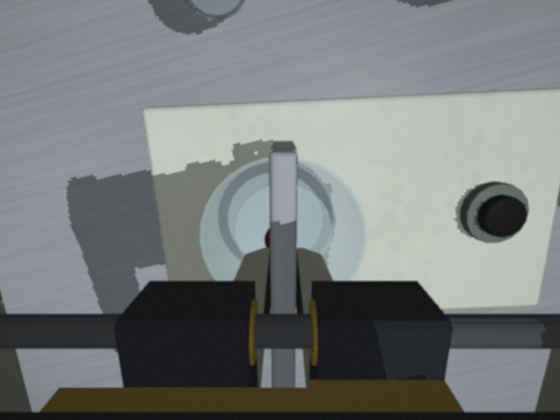

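The dish is up level, with the bead in its middle. I'll lift the other 25 mm the same way.

Call:
{"fn": "servo_tool", "kwargs": {"plan": "0 0 -0.001 0 0 0 -1; 0 0 -0.003 0 0 0 -1; 0 0 -0.007 0 0 0 -1; 0 0 -0.012 0 0 0 -1; 0 0 -0.017 0 0 0 -1; 0 0 -0.021 0 0 0 -1; 0 0 -0.024 0 0 0 -1; 0 0 -0.026 0 0 0 -1; 0 0 -0.026 0 0 0 -1; 0 0 -0.026 0 0 0 -1"}}

```text
time_s: 10.18
ee_pos: [601.5, -29.4, 196.5]
tool_rot: [-0.611, 0.791, 0.0, -0.0]
wrist_force: [0.2, -0.7, -1.2]
width: 12.1
```

```bash
python3 - <<'E'
from h import *
plan([603,-21,196],-0.209)
E
```

```text
shift m [-0.0085  0.0006  0.0005] turn [ 2.000e-04  1.000e-04 -1.617e+00] yaw now -1.8260330218039411 pos [601.5 -29.4 196.5] F [ 0.2 -0.7 -1.2] t 10.175 w 12.089181782321385
```

Call:
{"fn": "servo_tool", "kwargs": {"plan": "0 0 0 0 0 -0.01 -1; 0 0 0 0 0 -0.035 -1; 0 0 0 0 0 -0.075 -1; 0 0 0 0 0 -0.125 -1; 0 0 0 0 0 -0.18 -1; 0 0 0 0 0 -0.235 -1; 0 0 0 0 0 -0.285 -1; 0 0 0 0 0 -0.325 -1; 0 0 0 0 0 -0.35 -1; 0 0 0 0 0 -0.36 -1"}}

```text
time_s: 11.42
ee_pos: [601.5, -29.4, 196.6]
tool_rot: [0.743, -0.669, -0.0, 0.0]
wrist_force: [-1.1, -0.2, -2.0]
width: 11.9
```

```bash
python3 - <<'E'
from h import *
import cv2
plan([603,-21,196],-0.209)
im=optics.capture("scene")[140:285,155:330,::-1]
cv2.imwrite("pics/s7.png",cv2.resize(im,None,fx=4,fy=4,interpolation=cv2.INTER_CUBIC))
E
```

```text
shift m [-0.0082 -0.0024  0.0006] turn [ 0.      0.     -1.2563] yaw now -1.4653123169922109 pos [601.5 -29.4 196.6] F [-1.1 -0.2 -2. ] t 11.425 w 11.938227746962289
```

View pics/s7.png

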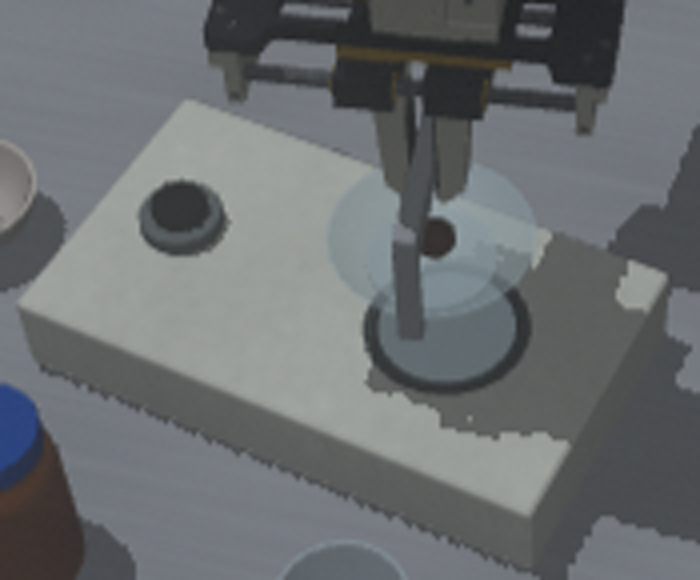

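The dish has turned with the arm, and the bead is still central. Continuing the turn.

Call:
{"fn": "servo_tool", "kwargs": {"plan": "0 0 0 0 0 -0.01 -1; 0 0 0 0 0 -0.04 -1; 0 0 0 0 0 -0.085 -1; 0 0 0 0 0 -0.145 -1; 0 0 0 0 0 -0.21 -1; 0 0 0 0 0 -0.275 -1; 0 0 0 0 0 -0.335 -1; 0 0 0 0 0 -0.38 -1; 0 0 0 0 0 -0.41 -1; 0 0 0 0 0 -0.42 -1"}}

```text
time_s: 12.72
ee_pos: [601.5, -29.4, 196.6]
tool_rot: [0.866, -0.499, -0.0, 0.0]
wrist_force: [0.3, 0.1, -1.3]
width: 11.7
```

Call:
{"fn": "servo_tool", "kwargs": {"plan": "0 0 0 0 0 -0.01 -1; 0 0 0 0 0 -0.04 -1; 0 0 0 0 0 -0.085 -1; 0 0 0 0 0 -0.145 -1; 0 0 0 0 0 -0.21 -1; 0 0 0 0 0 -0.275 -1; 0 0 0 0 0 -0.335 -1; 0 0 0 0 0 -0.38 -1; 0 0 0 0 0 -0.41 -1; 0 0 0 0 0 -0.42 -1"}}

```text
time_s: 13.98
ee_pos: [601.5, -29.4, 196.7]
tool_rot: [0.952, -0.308, 0.0, 0.0]
wrist_force: [0.5, 0.2, -1.9]
width: 11.8
```

Call:
{"fn": "servo_tool", "kwargs": {"plan": "0 0 0 0 0 -0.01 -1; 0 0 0 0 0 -0.04 -1; 0 0 0 0 0 -0.085 -1; 0 0 0 0 0 -0.145 -1; 0 0 0 0 0 -0.21 -1; 0 0 0 0 0 -0.275 -1; 0 0 0 0 0 -0.335 -1; 0 0 0 0 0 -0.38 -1; 0 0 0 0 0 -0.405 -1; 0 0 0 0 0 -0.416 -1"}}

```text
time_s: 15.22
ee_pos: [601.5, -29.4, 196.7]
tool_rot: [0.995, -0.105, 0.0, 0.0]
wrist_force: [0.3, -0.3, -1.5]
width: 11.6
```

```bash
python3 - <<'E'
from h import *
import cv2
plan([603,-21,196],-0.209)
s=readout.state()
cv2.imwrite("pics/w8.png",optics.capture("wrist")[:,:,::-1])
im=optics.capture("scene")[140:285,155:330,::-1]
cv2.imwrite("pics/s8.png",cv2.resize(im,None,fx=4,fy=4,interpolation=cv2.INTER_CUBIC))
E
```

```text
shift m [-0.0003 -0.0085  0.0007] turn [ 0.     -0.     -0.0005] yaw now -0.20945337619385784 pos [601.5 -29.4 196.7] F [ 0.3 -0.3 -1.5] t 15.225 w 11.557698101573866
```

View pics/s8.png

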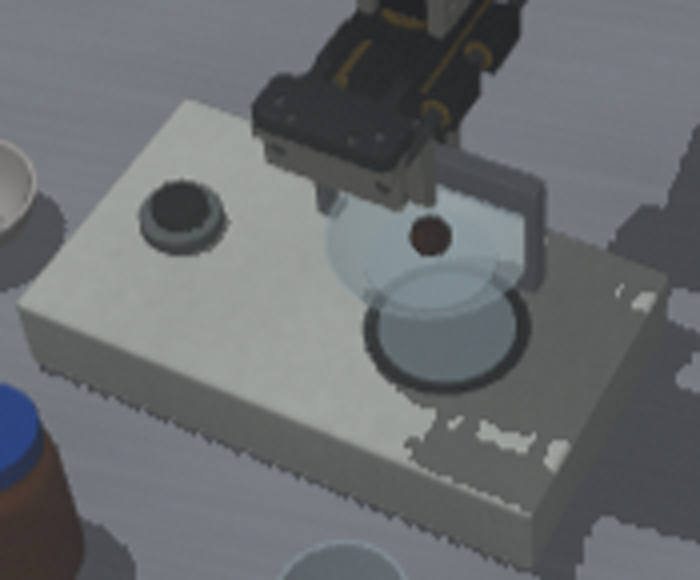

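View pics/w8.png

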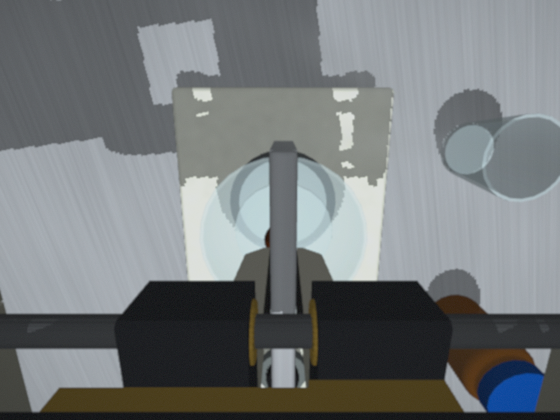

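Call:
{"fn": "servo_tool", "kwargs": {"plan": "0 0 0 0 0 0 -1; 0 0 0 0 0 0 -1; 0 0 0 0 0 0 -1; 0 0 0 0 0 0 -1; 0 0 0 0 0 0 -1; 0 0 0 0 0 0 -1; 0 0 0 0 0 0 -1; 0 0 0 0 0 0 -1"}}

```text
time_s: 16.32
ee_pos: [601.5, -29.4, 196.6]
tool_rot: [0.994, -0.105, -0.0, 0.0]
wrist_force: [-0.1, -0.6, -1.7]
width: 11.6
```

```bash
python3 - <<'E'
from h import *
import cv2
im=optics.capture("scene")[140:285,155:330,::-1]
cv2.imwrite("pics/s9.png",cv2.resize(im,None,fx=4,fy=4,interpolation=cv2.INTER_CUBIC))
print(ray("scene",155+430.5/4-.4,140+236.5/4-.4,131), readout.state()["ee_pos"])
E
```

```text
[599.51028625 -28.42992393 131.        ] [601.52531396 -29.38835551 196.66323046]
```

View pics/s9.png

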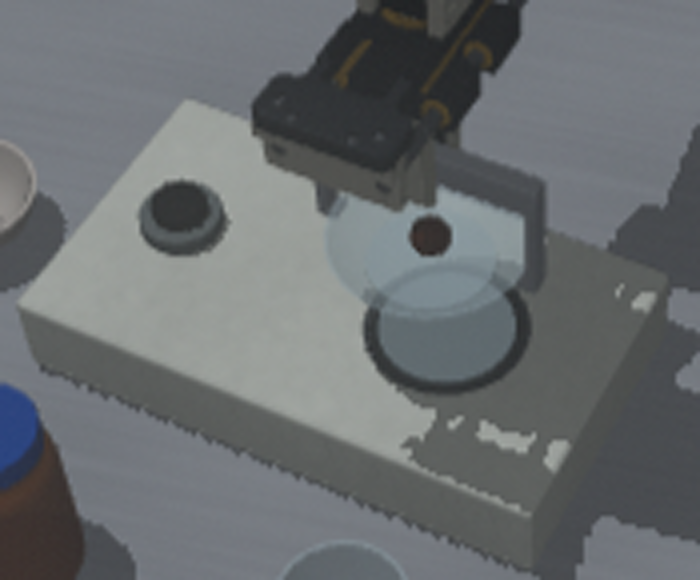

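The bead sits about 2 mm from the grip axis. Between the last two pictures nothing moved, and the button is up.

```bash
python3 -c "
from workcell import order
print(order.sign_off())"
```

```text
the job is handed in; nothing more can be done
None
```

The job is handed in at about 16 s, with the gripper still holding the dish above the window. No verdict was reported, so this rests on my own checks.

- **Button:** I pressed it with closed fingertips until it hit its stop, about 25 N against the 5 N spring. I then let it up, and later pictures show it up.
- **Lift and turn:** I gripped the arch at its middle (11.9 mm opening) and lifted the dish about 52 mm straight up. I then turned it about 1.62 rad, slightly more than a quarter turn because the arch started about 0.05 rad off the viewer's x.
- **Last checks:**
  - The tool is at rest and vertical.
  - The arch looks square to the viewer's long side within about 1–2°.
  - The dish is about 8 mm from the window's centre.
  - The bead measured about 2 mm from the dish's middle.
  - The arm's path stayed clear of the beaker, jar and basin. They look unmoved where visible, but I did not measure their final positions.
- **Disagreements:** the wrist camera placed the viewer and button 2–4 mm away from where the fixed cameras did. The arch yaw estimates ranged from -0.25 to -0.29 rad. Both are within tolerance.

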